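Shut and lock the filling line's ball valve

TASK

The flasks are filled: shut off the filling unit's ball valve with its locking lever. Draw the sprung locking slide out along the lever to its stop, swing the lever clockwise off the open notch and bring it round until the slide, let go, drops home by itself in the shut notch (find it by feel) and locks, without straining the lever against a notch. Leave the flask, the candle jar and the diffuser standing where they are.

Things in the scene. Friction and masses are not known exactly. Their poses are not given: they have to be found in the camera images.
- fill_unit: Bare steel filling unit fixed to the bench: 220 x 600 x 8 mm base plate with motor and pump at its -y end, a 34 mm pipe along y (axis 140 mm up, top 157 mm) through a ball valve (body top 178 mm) to a downturned spout over a drip tray at its +y end. Origin: on the bench below the valve's stem; y axis along the pipe to the spout, z up.
- pivot (a point): Point on the valve's vertical stem axis at mid thickness of the lever, 218 mm above the bench. The lever turns about this axis. Axes as fill_unit; it does not turn with the lever.
- open_notch (a point): Centre of the open notch, 40 mm from the stem on the +y side. Two flat steel sector plates under the lever (rim 45 mm from the stem, 202 to 211 mm up) have one notch each, 10 mm wide, cut into the rim: this one, and the shut notch, whose plate is clamped wherever the ball seals: 64 to 94 degrees of swing, not known beforehand. Elsewhere in the lever's swing the rim is smooth.
- lever (a joint): Swing of the valve lever, rad: 0 = open (lever along the pipe, pointing to the spout); grows clockwise seen from above; the shut notch lies somewhere from 1.12 to 1.64. With the slide held out the lever can be swung past it, up to 1.85. It turns stiffly (0.6 to 0.8 N m) and stays where it is left. Locked in a notch it has 0.025 rad of play each way and gives up to 0.04 more when pushed hard.
- lever_end (a point): Middle of the lever's black plastic hand grip, 160 mm from the stem axis, 218 mm up. The grip spans 130 to 202 mm from the stem, is 28 mm wide and 18 mm high (209 to 227 mm up); the rest of the lever is a flat steel bar 20 x 6 mm. Site axes: y outward along the lever, z up.
- latch (a joint): Travel of the sprung locking slide along the lever, m: 0 = home, tongue in a notch; 0.014 = drawn outward (away from the stem) to its stop. Spring pushes it home: 6 N at home, 10 N at the stop. Clear of a notch from 0.009. Let go off a notch it rests at 0.009, tongue riding on the rim, and jumps home when the lever brings it over a notch, locking the lever.
- latch_grip (a point): Centre of the locking slide, a dark ribbed steel block sleeved over the lever: 28 mm wide across the lever, 56 mm long along it (upper half 44 mm), 207 to 248 mm up. The point is 227 mm up and, slide home, 82 mm from the stem axis. Site axes: y outward along the lever (the way to draw it), z up.
- tongue: The slide's tongue under the lever, moving with the slide: a round steel nose 8 mm thick, 201 to 211 mm up, its axis 40 mm from the stem when home. Origin on that axis at the lever's underside (215 mm up), y outward along the lever. A sideways load on the lever pinches it in its notch.
- flask: Round glass refill flask with a black cap, 68 mm across, 92 mm tall, on the bench; origin under its centre. Bystander.
- candle_jar: Black candle jar with a steel lid, 84 mm across, 90 mm tall, on the bench; origin under its centre. Bystander.
- diffuser: Square glass reed diffuser, 66 mm square, 84 mm tall with its cap, reeds up to 187 mm, on the bench; origin under its centre. Bystander.

How it is judged:
By the outcome, as a careful person would: the job done as asked, in the order asked, and still so for the second after the job is handed in, with the robot touching nothing.
It also fails if it takes over 69 s, if anything falls off the work surface, if the arm or the gripper's body presses on something with over 40 N, if the wrist force passes 120 N, or if a joint passes its speed limit or range.

ROBOT

A 6-joint arm with a two-finger parallel gripper is mounted at the origin on the work surface. World frame = base frame: x ahead of the robot, y to its left, z up, the work surface at z = 0. Lengths are in m, angles in rad, forces in N, time in s.
With the tool pointing down it reaches from about 0.325 to 0.9 m from the base axis. Payload 6.1 kg.
Tool frame: the origin (TCP) lies midway between the tips of the shut fingers; the grasp point (between the pads) lies 19 mm behind it; z points along the fingers, y is the line along which they close (so a half turn about z gives the same grasp; the last joint's range is limited). The gripper opens to 85 mm and grips with 20 to 120 N. Pads are 22 mm wide; open, the fingers measure 114 mm over their backs; the gripper's body (76 mm by 85 mm) begins 54 mm behind the grasp point. The pads swing forward as they close: fully open they stand 13 mm farther back than shut.
Start: joints at [-1.271, 0.22, 1.526, -0, 1.395, -0.126], TCP at [0.258, -0.569, 0.231] pointing down, gripper open.
Joint ranges: [-2.98, 2.98], [-0.91, 2.08], [0.09, 2.57], [-1.24, 4.39], [0.2, 2.65], [-2.68, 2.68]. Speed limits (rad/s): [2.57, 2.57, 3.01, 3.14, 3.14, 3.14].

INTERFACE

Orientations are given as [roll, pitch, yaw] about the fixed x, y, z axes, in that order (R = Rz(yaw) Ry(pitch) Rx(roll)).
In Python, from plant import movep, move_l, set_joints, gripper_to, hold, inverse_kinematics, observe, get_image, get_calibration, Unreachable, job_done gives the robot as it stands. Calls block until the motion is done:
- movep(position, orientation): joint-space move of the TCP to a pose.
- move_l(position, feed=0.15, rotation=None, max_force=None): straight line of the TCP; rotation=None keeps the orientation; feed is the mean speed in m/s. With max_force (N) it stops when the force on the tool has changed by that much, and returns True; else False.
- set_joints(angles): joint-space move.
- gripper_to(opening, f_grip=None): finger opening in m; f_grip is the grip in N (None keeps the last); returns when the fingers have stopped.
- hold(seconds).
- inverse_kinematics(position, orientation): joint angles nearest the present ones, or None.
- observe(): the state.
- get_image(name): name is "scene" or "top" or "wrist"; returns (picture, depth): 480x640x3 uint8, red, green, blue; 480x640 float32, m along the optical axis (not along the pixel's ray), 0 where there is no reading.
- get_calibration(name): a dict with "intrinsics" (3x3 intrinsics, pixels), "dist_coeffs" ([k1, k2, p1, p2, k3] as OpenCV has them; the pictures are not rectified), "world_from_camera" (4x4, takes a point from camera to world coordinates). Camera axes: x right, y down, z forward; pixel columns grow to the right and rows downward; lengths in m; the calibration is good to about 2 mm. A picture is of the moment at which its call begins: read the wrist's pose just before it. get_calibration takes no time and is no camera call; for the wrist camera it gives the pose at the moment of the call.
A pose or a line that the arm cannot do raises Unreachable and nothing moves.
- job_done(): hands the job in; it is judged then, once.
The state is a dict: "time_s": time; "q": joint angles; "joint_velocities": joint speeds; "joint_torque": joint torques, N m; "eef_pos": TCP position; "tcp_rot": TCP orientation; "ft_force": force on the tool from outside, world axes, zero at the start; "torque": the same for the moment, N m; "opening": finger opening in m; "grasp_force": force on a finger pad.
Only numpy, scipy, OpenCV 4.12 (cv2) and the standard library are available. Lean on these libraries where they do the work, as an engineer would, in place of code of your own. Each camera call takes 0.05 s, during which the arm holds its last target. There are 200 camera calls.

## Working session

There is one attempt and no reset: what is moved stays moved. The work goes in short steps, each a Python script; the robot and the scene stay as the last script left them, time stands still between calls to the robot, and variables do not carry over. Pictures are saved under pics/ and viewed, at most 10 in all, crops included, and the job is handed in when it is done.

```bash
ls; mkdir -p pics; python3 - <<'E'
from plant import *
import cv2,numpy as np
for n in ("scene","top"):
    p,d=get_image(n); cv2.imwrite(f"pics/{n}0.png",p[:,:,::-1]); np.savez(f"pics/{n}0.npz",p=p,d=d)
    c=get_calibration(n); print(n,c)
print(observe())
E
```

```text
pics
scene {'intrinsics': array([[535.89420104,   0.        , 326.87049833],
       [  0.        , 535.89420104, 244.65519188],
       [  0.        ,   0.        ,   1.        ]]), 'dist_coeffs': array([0.00570603, 0.        , 0.        , 0.        , 0.        ]), 'world_from_camera': array([[-0.76352775,  0.54279032, -0.3498629 ,  0.98536152],
       [ 0.64566776,  0.65153166, -0.3982708 ,  0.36887196],
       [ 0.01176922, -0.529986  , -0.84792471,  1.07249012],
       [ 0.        ,  0.        ,  0.        ,  1.        ]])}
top {'intrinsics': array([[595.47202229,   0.        , 303.84938916],
       [  0.        , 595.47202229, 239.51453399],
       [  0.        ,   0.        ,   1.        ]]), 'dist_coeffs': array([-0.11613687,  0.        ,  0.        ,  0.        ,  0.        ]), 'world_from_camera': array([[ 0.00524115, -0.995085  ,  0.09888568,  0.49418051],
       [-0.99961682, -0.0079013 , -0.02652884, -0.02214532],
       [ 0.02717977, -0.09870875, -0.99474511,  1.26417504],
       [ 0.        ,  0.        ,  0.        ,  1.        ]])}
{'time_s': 0.1, 'q': array([-1.27113243e+00,  2.21180639e-01,  1.52751291e+00, -1.59466231e-05,
        1.39470430e+00, -1.26092530e-01]), 'joint_velocities': array([-0.00038157, -0.00230684, -0.00411413, -0.001549  ,  0.00048243,
        0.00026332]), 'joint_torque': array([ 1.57028877e-03, -4.98243856e+01, -3.90544868e+01, -2.08651654e-04,
        5.71074081e-03,  7.09055342e-06]), 'eef_pos': array([ 0.25796164, -0.56867052,  0.23027938]), 'tcp_rot': array([-3.13979981e+00, -2.11449357e-04,  4.25759040e-01]), 'ft_force': array([ 0.95603007, -0.40693   , -0.30252431]), 'torque': array([ 0.0165419 ,  0.07278693, -0.00415261]), 'grasp_force': 0.0, 'opening': 0.08522516874279923}
```

View pics/top0.png

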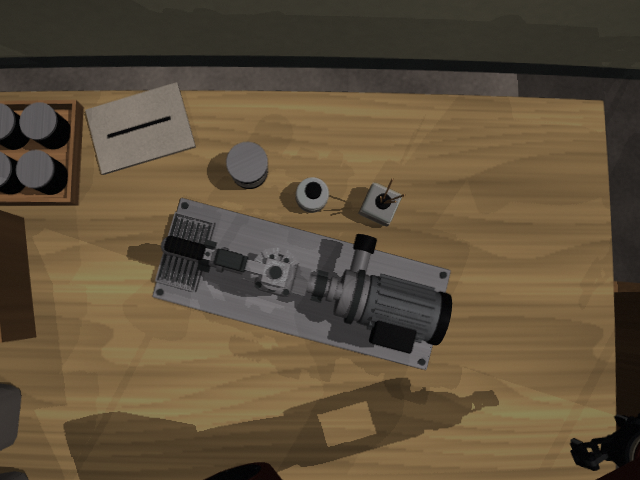

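View pics/scene0.png

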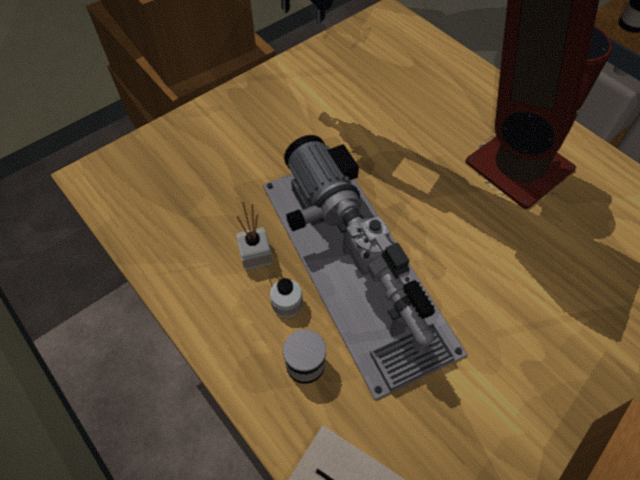

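```bash
cat > h.py <<'E'
import numpy as np,cv2
from plant import *
def cloud(n,d,c):
    v,u=np.nonzero(d>0)
    xy=cv2.undistortPoints(np.stack([u,v],1).astype(float)[:,None],c["intrinsics"],c["dist_coeffs"])[:,0]
    P=np.c_[xy,np.ones(len(u))]*d[v,u][:,None]; T=c["world_from_camera"]
    return u,v,P@T[:3,:3].T+T[:3,3]
E
python3 - <<'E'
from h import *
R=None
for n in ("top","scene"):
    f=np.load(f"pics/{n}0.npz"); d=f["d"]; c=get_calibration(n)
    u,v,P=cloud(n,d,c); I=np.zeros(d.shape+(3,)); I[v,u]=P
    print(n,"bench z",np.median(I[400:410,250:300,2] if n=="top" else I[300:310,150:170,2]))
    if n=="top":
        b=[(184.5,205.5),(160,293),(421,362),(443,274.5)]
        for a in b: print("bolt",I[int(a[1]),int(a[0])])
        for nm,a in dict(stem=(275,271),slide=(230,260),handle=(183,246),jar=(247,160),flask=(313,190),dif=(383,203),motor=(410,305)).items(): print(nm,I[a[1],a[0]])
    near=(P[:,2]>.203)&(P[:,2]<.26)&(P[:,0]>.3)&(P[:,0]<.8)&(P[:,1]>-.1)&(P[:,1]<.32)
    Q=P[near]; hi=Q[Q[:,2]>.238]; print(len(Q),"hi(slide top)",len(hi),hi.mean(0),cv2.minAreaRect(hi[:,:2].astype(np.float32)))
    m=(Q[:,2]<.233); print(cv2.minAreaRect(Q[m][:,:2].astype(np.float32)), Q[:,2].max())
E
```

```text
top bench z 0.00017836569044105133
bolt [0.6901561  0.19944377 0.0132401 ]
bolt [0.50350358 0.24565144 0.01243349]
bolt [ 0.36214349 -0.30261734  0.01498998]
bolt [ 0.54715018 -0.35206611  0.01324678]
stem [5.41608727e-01 4.11908195e-05 2.31469738e-01]
slide [0.55906382 0.07670856 0.24779872]
handle [0.58400776 0.1610113  0.22938853]
jar [0.77082738 0.06175648 0.08903551]
flask [ 0.71009169 -0.0711352   0.09289776]
dif [ 0.6867105  -0.21286698  0.08442023]
motor [ 0.48280599 -0.25304926  0.14521992]
2660 hi(slide top) 412 [0.56054879 0.07834354 0.24797353] ((0.5607548356056213, 0.07858738303184509), (0.0420905165374279, 0.029066916555166245), 74.09469604492188)
((0.5749189257621765, 0.0773310586810112), (0.23215222358703613, 0.07415462285280228), 70.51844024658203) 0.2534991559533961
scene bench z 0.001487389952966045
2428 hi(slide top) 396 [0.56348244 0.07784545 0.2477621 ] ((0.5548837780952454, 0.047491878271102905), (0.10491004586219788, 0.031072469428181648), 77.58182525634766)
((0.5753553509712219, 0.07477951794862747), (0.23318825662136078, 0.0743926391005516), 70.535400390625) 0.2536926307152657
```

```bash
python3 - <<'E'
from h import *
phi=np.radians(75.5); a=np.array([np.cos(phi),np.sin(phi)]); b=np.array([-a[1],a[0]]); p0=np.array([.5405,-.0008])
for n in ("top","scene"):
    d=np.load(f"pics/{n}0.npz")["d"]; _,_,P=cloud(n,d,get_calibration(n))
    s=(P[:,:2]-p0)@a; t=(P[:,:2]-p0)@b; z=P[:,2]
    for nm,m in dict(slide=(z>.243)&(s>.04)&(s<.13)&(abs(t)<.03),grip=(z>.222)&(z<.234)&(s>.12)&(s<.23)&(abs(t)<.03),stem=(z>.225)&(abs(s)<.02)&(abs(t)<.03)).items():
        if m.sum()<5: print(n,nm,m.sum()); continue
        k=np.polyfit(s[m],t[m],1)
        print(n,nm,m.sum(),"s",np.percentile(s[m],[1,99]).round(4),"t",np.percentile(t[m],[1,99]).round(4),"z",np.median(z[m]).round(4),"slope",k[0].round(3))
E
python3 - <<'E'
import sys; sys.path.insert(0,'.')
from h import *
o=observe(); p=o["eef_pos"].copy()
move_l([p[0],p[1],.36],feed=.2)
phi=np.radians(75.5); s=np.array([.5607,.0785])
movep([s[0],s[1],.36],[np.pi,0,phi])
o=observe(); print(o["time_s"],o["q"],o["eef_pos"],o["tcp_rot"],o["ft_force"])
c=get_calibration("wrist"); p,d=get_image("wrist"); cv2.imwrite("pics/w1.png",p[:,:,::-1])
u,v,P=cloud("w",d,c)
p0=np.array([.5405,-.0008]);a=np.array([np.cos(phi),np.sin(phi)]); b=np.array([-a[1],a[0]])
st=(P[:,:2]-p0)@np.c_[a,b]; z=P[:,2]; s,t=st.T
for nm,m in dict(slide=(z>.243)&(z<.255)&(s>.04)&(s<.13)&(abs(t)<.03),grip=(z>.222)&(z<.234)&(s>.125)&(s<.23)&(abs(t)<.03),stem=(z>.225)&(abs(s)<.02)&(abs(t)<.03)).items():
    if m.sum()>5: print(nm,m.sum(),np.percentile(s[m],[1,99]).round(4),np.percentile(t[m],[1,99]).round(4),np.median(z[m]).round(4),np.polyfit(s[m],t[m],1)[0].round(3))
E
```

```text
top slide 406 s [0.0612 0.1025] t [-0.0134  0.0143] z 0.248 slope -0.005
top grip 662 s [0.122  0.2006] t [-0.0139  0.0137] z 0.2271 slope 0.003
top stem 165 s [-0.0118  0.0137] t [-0.0143  0.0157] z 0.2327 slope -0.063
scene slide 353 s [0.0593 0.1018] t [-0.0148  0.0133] z 0.2488 slope -0.001
scene grip 628 s [0.1215 0.1987] t [-0.0157  0.013 ] z 0.2277 slope -0.006
scene stem 153 s [-0.0152  0.0161] t [-0.02    0.0157] z 0.2326 slope 0.063
3.425 [-1.59430009e-03  2.74852615e-02  1.50008785e+00 -2.54871268e-04
  1.61406356e+00  2.52856970e-01] [0.56087393 0.07762088 0.35995948] [3.14157157e+00 2.57548618e-04 1.31633404e+00] [0.87692722 0.90094868 0.00404547]
slide 2827 [0.0606 0.1035] [-0.0139  0.014 ] 0.2482 0.001
grip 5162 [0.1282 0.2002] [-0.0139  0.0134] 0.2272 -0.003
stem 850 [-0.0109  0.0121] [-0.0117  0.0119] 0.233 0.016
```

View pics/w1.png

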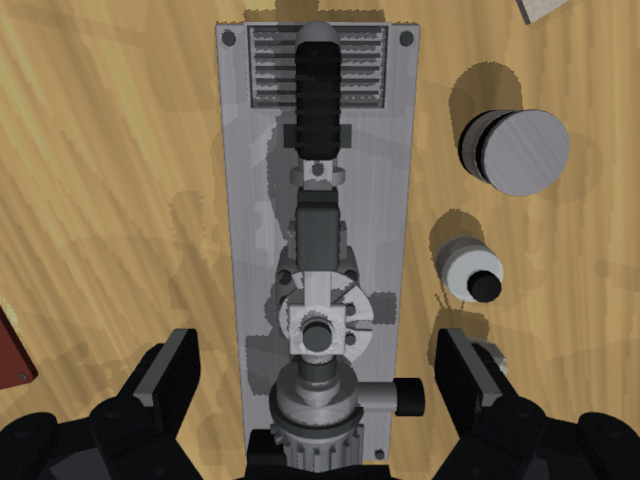

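```bash
cat >> h.py <<'E'
PHI=np.radians(75.5); A0=np.array([np.cos(PHI),np.sin(PHI)]); PIV=np.array([.5405,-.0008])-.0007*A0
def ax(th):
    f=PHI-th; return np.array([np.cos(f),np.sin(f)]),np.array([np.sin(f),-np.cos(f)])  # outward, clockwise tangent
def pose(r,th,z,off=0.):
    a,t=ax(th); q=PIV+r*a+off*t
    return [q[0],q[1],z],[np.pi,0,PHI-th]
def rep(m,th,F0=0):
    o=observe(); a,t=ax(th); d=o["eef_pos"][:2]-PIV; F=o["ft_force"]-F0
    print(m,"t%.2f r%.4f tan%.4f z%.4f Fr%.1f Ft%.1f Fz%.1f Mz%.2f op%.4f g%.0f"%(o["time_s"],d@a,d@t,o["eef_pos"][2],F[:2]@a,F[:2]@t,F[2],o["torque"][2],o["opening"],o["grasp_force"]))
    return o
E
python3 - <<'E'
from h import *
gripper_to(.05,60)
p,r=pose(.082,0,.25); move_l(p,.15,r)
p,r=pose(.082,0,.213); print(move_l(p,.08,r,max_force=8)); rep("down",0)
gripper_to(.02,60); rep("grip",0)
hold(.2)
for k in (.085,.088,.091,.094,.096):
    p,r=pose(k,0,.213); print(move_l(p,.03,r,max_force=18)); rep("draw%g"%k,0)
E
```

```text
False
down t5.41 r0.0820 tan-0.0002 z0.2126 Fr-0.0 Ft-0.2 Fz-0.2 Mz0.03 op0.0498 g0
grip t5.72 r0.0821 tan0.0002 z0.2138 Fr-0.2 Ft-1.1 Fz3.1 Mz-0.13 op0.0274 g59
False
draw0.085 t6.17 r0.0837 tan0.0002 z0.2137 Fr-6.8 Ft-2.8 Fz6.7 Mz-0.24 op0.0270 g60
False
draw0.088 t6.42 r0.0865 tan0.0002 z0.2136 Fr-6.9 Ft-3.2 Fz6.7 Mz-0.20 op0.0273 g60
False
draw0.091 t6.67 r0.0893 tan0.0003 z0.2137 Fr-7.7 Ft-3.1 Fz6.9 Mz-0.13 op0.0276 g60
False
draw0.094 t6.92 r0.0920 tan0.0003 z0.2136 Fr-8.1 Ft-4.1 Fz7.3 Mz-0.14 op0.0273 g60
False
draw0.096 t7.17 r0.0938 tan0.0003 z0.2136 Fr-9.4 Ft-3.5 Fz7.6 Mz-0.12 op0.0277 g60
```

```bash
python3 - <<'E'
from h import *
k=.096
while k<.1005:
    k+=.001
    p,r=pose(k,0,.213); move_l(p,.03,r); o=rep("draw%.3f"%k,0)
    if o["ft_force"][:2]@ax(0)[0]<-14: break
else: raise SystemExit("no stop")
for th in np.arange(.1,1.001,.1):
    p,r=pose(k,th,.213); s=move_l(p,.05,r,max_force=45); o=rep("sw%.2f"%th,th)
    Fr=o["ft_force"][:2]@ax(th)[0]; k+=np.clip((Fr+14)*.0001,-.0006,.0006)
    if s: print("stopped"); break
E
```

```text
draw0.097 t7.42 r0.0947 tan0.0003 z0.2137 Fr-8.8 Ft-3.8 Fz7.7 Mz-0.11 op0.0271 g60
draw0.098 t7.67 r0.0957 tan0.0003 z0.2136 Fr-9.5 Ft-3.0 Fz6.9 Mz-0.07 op0.0273 g60
draw0.099 t7.92 r0.0962 tan0.0003 z0.2136 Fr-12.1 Ft-3.5 Fz7.2 Mz-0.11 op0.0273 g60
draw0.100 t8.18 r0.0962 tan0.0003 z0.2136 Fr-15.5 Ft-4.8 Fz8.4 Mz-0.07 op0.0270 g60
sw0.10 t8.53 r0.0961 tan0.0011 z0.2136 Fr-15.1 Ft-1.3 Fz7.1 Mz-0.68 op0.0273 g60
sw0.20 t8.88 r0.0961 tan0.0011 z0.2136 Fr-15.3 Ft-1.3 Fz8.6 Mz-0.77 op0.0273 g60
sw0.30 t9.22 r0.0962 tan0.0012 z0.2136 Fr-15.4 Ft-1.2 Fz8.0 Mz-0.72 op0.0272 g60
sw0.40 t9.57 r0.0962 tan0.0013 z0.2136 Fr-15.8 Ft-0.2 Fz8.9 Mz-0.63 op0.0275 g60
sw0.50 t9.93 r0.0962 tan0.0013 z0.2136 Fr-14.6 Ft-0.3 Fz9.0 Mz-0.61 op0.0272 g60
sw0.60 t10.28 r0.0962 tan0.0014 z0.2136 Fr-15.0 Ft1.0 Fz8.4 Mz-0.53 op0.0270 g60
sw0.70 t10.62 r0.0963 tan0.0014 z0.2136 Fr-15.1 Ft1.2 Fz9.0 Mz-0.48 op0.0275 g60
sw0.80 t10.97 r0.0963 tan0.0015 z0.2136 Fr-15.1 Ft0.8 Fz9.5 Mz-0.47 op0.0273 g60
sw0.90 t11.32 r0.0964 tan0.0015 z0.2136 Fr-14.7 Ft1.3 Fz9.2 Mz-0.34 op0.0275 g60
sw1.00 t11.68 r0.0965 tan0.0015 z0.2136 Fr-14.8 Ft1.6 Fz9.8 Mz-0.30 op0.0273 g60
```

```bash
python3 - <<'E'
from h import *
th=1.0
p,r=pose(.0925,th,.213,.0015); move_l(p,.03,r); rep("ease",th)
gripper_to(.05,60); hold(.2); o=rep("rel",th)
p,r=pose(.165,th,.213,.0015); print(move_l(p,.1,r,max_force=8))
p,r=pose(.165,th,.203,.0015); print(move_l(p,.05,r,max_force=8)); 
gripper_to(.036,30); hold(.2); o=rep("straddle",th); F0=o["ft_force"]; np.save("F0.npy",F0)
c=get_calibration("wrist"); p,d=get_image("wrist"); cv2.imwrite("pics/w2.png",p[:,:,::-1])
u,v,P=cloud("w",d,c); s,t=((P[:,:2]-PIV)@np.c_[ax(th)]).T if 0 else ((P[:,:2]-PIV)@np.array(ax(th)).T).T; z=P[:,2]
for nm,m in dict(slide=(z>.243)&(z<.255)&(s>.04)&(s<.13)&(abs(t)<.03),bar=(z>.218)&(z<.224)&(s>.04)&(s<.13)&(abs(t)<.03)).items():
    if m.sum()>5: print(nm,m.sum(),np.percentile(s[m],[1,99]).round(4),np.percentile(t[m],[1,99]).round(4),np.polyfit(s[m],t[m],1)[0].round(3))
E
```

```text
ease t12.05 r0.0913 tan0.0016 z0.2137 Fr-8.2 Ft-2.5 Fz7.6 Mz-0.51 op0.0272 g60
rel t12.60 r0.0925 tan0.0015 z0.2128 Fr1.1 Ft0.0 Fz-0.3 Mz-0.02 op0.0495 g0
False
False
straddle t14.32 r0.1651 tan0.0015 z0.2031 Fr-0.7 Ft-0.7 Fz0.8 Mz0.05 op0.0360 g0
bar 1159 [0.1168 0.1277] [-0.0125  0.0137] 0.045
```

View pics/w2.png

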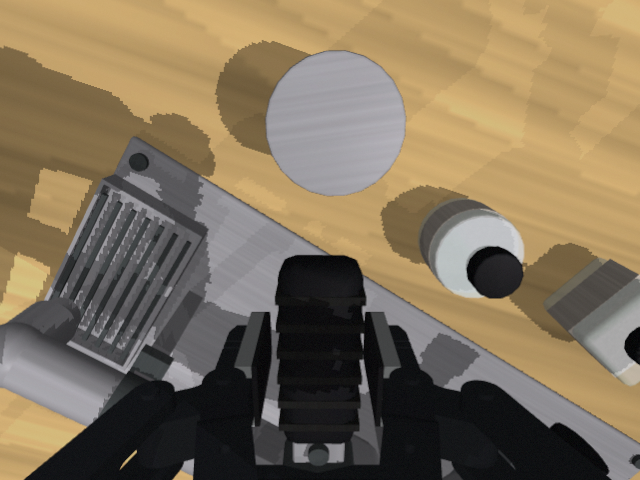

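The grip (cols 277–365) sits centred between the open pads (270 and 372), and the bystanders stand clear below. I'll push now, with a force guard.

```bash
python3 - <<'E'
from h import *
F0=np.load("F0.npy"); th=1.0; locked=False
while th<1.72:
    th+=.02
    p,r=pose(.165,th,.203,.0015); s=move_l(p,.03,r,max_force=7); o=observe()
    d=o["eef_pos"][:2]-PIV; a,t=ax(th); act=PHI-np.arctan2(d[1],d[0]); Ft=(o["ft_force"]-F0)[:2]@t
    print("%.2f act%.4f Ft%.1f Fr%.1f Mz%.2f %s"%(th,act,Ft,(o["ft_force"]-F0)[:2]@a,o["torque"][2],s))
    if s or Ft<-9: locked=True; break
if locked:
    d=o["eef_pos"][:2]-PIV; act=PHI-np.arctan2(d[1],d[0])
    p,r=pose(np.hypot(*d),th,.203,d@t-.004 if 0 else 0); 
    q=o["eef_pos"].copy(); q[:2]-=.0035*t; q[2]=.203; move_l(q,.03); rep("backoff",th,F0); np.save("th.npy",act)
E
```

```text
1.02 act1.0308 Ft0.2 Fr0.6 Mz-0.03 False
1.04 act1.0473 Ft-1.6 Fr0.5 Mz-0.01 False
1.06 act1.0673 Ft-1.9 Fr1.2 Mz0.03 False
1.08 act1.0898 Ft-2.7 Fr1.3 Mz0.04 False
1.10 act1.1109 Ft-3.1 Fr2.0 Mz-0.00 False
1.12 act1.1312 Ft-1.8 Fr2.8 Mz-0.01 False
1.14 act1.1508 Ft-2.1 Fr2.7 Mz0.02 False
1.16 act1.1703 Ft-2.2 Fr1.9 Mz-0.00 False
1.18 act1.1900 Ft-2.4 Fr2.3 Mz0.01 False
1.20 act1.2096 Ft-1.8 Fr3.9 Mz0.00 False
1.22 act1.2299 Ft-3.0 Fr3.6 Mz0.01 False
1.24 act1.2499 Ft-3.2 Fr3.0 Mz-0.01 False
1.26 act1.2711 Ft-2.5 Fr2.4 Mz0.00 False
1.28 act1.2910 Ft-2.0 Fr2.6 Mz-0.05 False
1.30 act1.3110 Ft-1.0 Fr1.4 Mz-0.00 False
1.32 act1.3309 Ft-1.9 Fr2.4 Mz-0.00 False
1.34 act1.3508 Ft-2.8 Fr2.1 Mz0.02 False
1.36 act1.3702 Ft-2.1 Fr1.9 Mz-0.00 False
1.38 act1.3893 Ft-2.6 Fr2.1 Mz-0.01 False
1.40 act1.4096 Ft-3.4 Fr3.1 Mz-0.02 False
1.42 act1.4306 Ft-2.6 Fr2.6 Mz-0.01 False
1.44 act1.4507 Ft-1.9 Fr3.4 Mz-0.01 False
1.46 act1.4703 Ft-2.2 Fr3.5 Mz-0.00 False
1.48 act1.4900 Ft-1.8 Fr2.9 Mz-0.01 False
1.50 act1.5100 Ft-2.5 Fr3.2 Mz0.04 False
1.52 act1.5305 Ft-2.2 Fr2.3 Mz-0.02 False
1.54 act1.5511 Ft-1.3 Fr2.6 Mz0.04 False
1.56 act1.5726 Ft-1.0 Fr1.6 Mz0.02 False
1.58 act1.5936 Ft0.9 Fr0.1 Mz-0.00 False
1.60 act1.6104 Ft-1.0 Fr1.1 Mz0.00 False
1.62 act1.6299 Ft-1.2 Fr-0.2 Mz0.06 False
1.64 act1.6511 Ft-1.2 Fr0.3 Mz0.01 False
1.66 act1.6678 Ft-4.3 Fr-1.1 Mz0.05 False
1.68 act1.6817 Ft-7.2 Fr0.4 Mz0.05 False
1.70 act1.6941 Ft-10.9 Fr-0.8 Mz0.09 False
backoff t23.76 r0.1645 tan-0.0050 z0.2030 Fr-1.6 Ft-5.4 Fz-2.6 Mz0.08 op0.0359 g3
```

```bash
python3 - <<'E'
from h import *
th=1.65
rep("now",th)
gripper_to(.05,30); o=rep("open",th)
q=o["eef_pos"].copy(); q[2]=.33; print(move_l(q,.15))
p,r=pose(.1,th,.36); move_l(p,.15,r); rep("up",th)
c=get_calibration("wrist"); p,d=get_image("wrist"); cv2.imwrite("pics/w3.png",p[:,:,::-1])
u,v,P=cloud("w",d,c); s,t=((P[:,:2]-PIV)@np.array(ax(th)).T).T; z=P[:,2]
for nm,m in dict(slide=(z>.243)&(z<.255)&(s>.04)&(s<.13)&(abs(t)<.04),grip=(z>.222)&(z<.234)&(s>.135)&(s<.23)&(abs(t)<.04)).items():
    if m.sum()>5: 
        (cx,cy),wh,an=cv2.minAreaRect(np.c_[s[m],t[m]].astype(np.float32))
        print(nm,m.sum(),np.hypot(cx,cy),wh,an,"lever",th+np.arctan2(cy,cx))
E
```

```text
now t23.76 r0.1645 tan0.0032 z0.2030 Fr-2.3 Ft-5.7 Fz-1.7 Mz0.08 op0.0359 g3
open t24.05 r0.1651 tan0.0047 z0.2034 Fr0.1 Ft-0.4 Fz-0.8 Mz0.02 op0.0501 g0
False
up t25.68 r0.1001 tan0.0001 z0.3594 Fr-0.2 Ft-0.7 Fz-1.4 Mz-0.02 op0.0499 g0
slide 2686 0.0814277041431714 (0.029017014428973198, 0.04415057972073555) 88.93424224853516 lever 1.6361417766054638
grip 4540 0.1679726792545998 (0.028636803850531578, 0.06608621776103973) 89.0481948852539 lever 1.6361144970002248
```

View pics/w3.png

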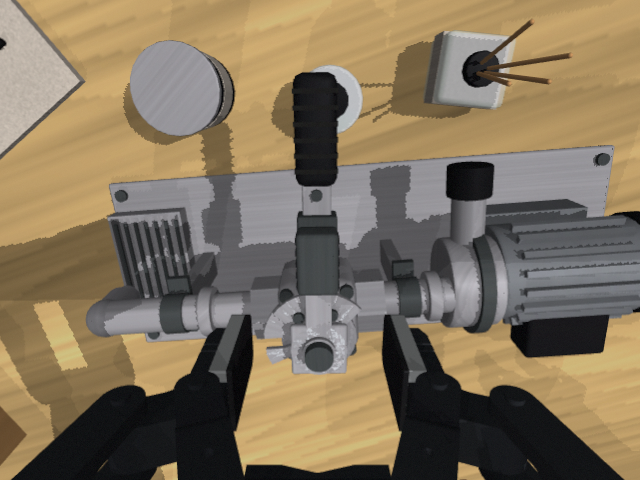

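The wrist view shows the slide home: its centre is 81.4 mm from the stem, against 82 mm for home. The lever is locked at about 1.64 rad, the flask, jar and diffuser are standing, and the gripper is clear.

```bash
python3 -c "
from plant import *
print(job_done())"
```

```text
the job is handed in; nothing more can be done
None
```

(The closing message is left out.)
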